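# Set a brass bar on the sawing board for a cut

### The job

Set the brass bar up for sawing to length: push it along the sawing board with the fingertips until its long side lies flat against the back fence and its end is right up against the flip stop that is turned down. Only push it: do not pinch it between the fingers or lift it. Leave the saw, mallet, punch and jar where they are.

Things in the scene. Friction and masses are not known exactly. Their poses are not given: they have to be found in the camera images.
- board: Sawing board fixed to the bench: plywood with a dark brown film face, 190 mm (its x) by 360 mm (its y), 18 mm thick. Origin on its underside (bench level), in line with the saw kerf; x points away from the robot towards the fence, y to the left along the fence, z up. Plywood from x = -105 to +85 mm, y = -180 to +180 mm.
- fence (a point): Foot of the back fence: a point on its front face at the kerf, level with the plywood's top (board x = 45, y = 0, z = 18 mm); axes as the board's. The fence, pale wood with an aluminium track on top, runs along the whole board, 22 mm thick, its top 24 mm above the plywood. The 2 mm kerf cuts it through here.
- bar: Square brass bar, 20 x 20 x 140 mm, 0.38 to 0.57 kg, lying loose and askew (up to 23 degrees) on the plywood in front of the fence, with only bare plywood between. Origin at the centre of its underside; its length is along its own y, z up. Slides at roughly 2 to 4 N of push.
- bar_left (a point): Centre of the bar's +y end face, 70 mm from its centre, 10 mm above its underside.
- bar_right (a point): Centre of the bar's -y end face, 70 mm from its centre, 10 mm above its underside.
- stop_down: The flip stop in use, clamped rigidly to the fence near its left or right end, 105 to 135 mm from the kerf, its red arm turned down in front of the fence. Origin at the fence's foot, mid-width of the stop; axes as the board's. The red block to meet has y from -10 to +10 mm, x from -27 to -5 mm, z from 6.5 to 41 mm. The bar belongs on its kerf side.
- stop_up: The identical flip stop near the other end of the fence, not in use: its red arm is flipped back and stands up behind the fence, out of the bar's way, 69 mm above the plywood at its highest. Origin and axes as for stop_down; it is in front of the fence face by 1 mm at most.
- saw: Jeweller's saw lying flat on the bench to the left of the board: wooden handle towards the robot, steel U-frame, 250 x 90 mm, 22 mm high. Origin on the blade's line near the middle. To be left alone.
- mallet: White-headed mallet with wooden handle lying on the bench to the right of the board, 280 mm long, 36 mm high. Origin at the middle of its length, on the bench. To be left alone.
- punch: Brass doming punch standing on the bench to the right of the board, 25 mm across, 57 mm high. Origin at the centre of its foot. To be left alone.
- jar: White jar with black cap standing on the bench to the right of the board, 58 mm across, 85 mm high. Origin at the centre of its foot. To be left alone.
Things that resemble listed ones, but are neither listed nor needed, are in the scene too. There is more than one size of the bar; the job needs the largest.

How it is judged:
At the end, for the whole second after the job is handed in: The bar lies at rest on the board, its long side within 2.5 mm of the fence at both ends, its end within 2.5 mm of the turned-down stop on the kerf side, and saw, mallet, punch and jar within 10 mm of where they stood (x of each of bar_left, bar_right in the frame of board above 0.0325 m and y of bar in the frame of stop_down between -0.0825 and 0.0825 m and y of bar in the frame of board between -0.075 and 0.075 m and z of bar in the frame of board below 0.021 m and angle between bar's own z axis and vertical below 0.05 rad and linear speed of bar below 0.01 m/s and distance of each of saw, mallet, punch, jar from where it was at the start of the episode below 0.01 m); the robot touches nothing.
It fails at once if the bar is lifted off the board or tipped over (z of bar in the frame of board above 0.026 m or angle between bar's own z axis and vertical above 0.15 rad).
It fails at once if the bar is pinched between the fingers (both of its long sides pressed by the fingers at once, over 3 N each) (contact force between the fingers and bar_c1 above 3 N and contact force between the fingers and bar_c2 above 3 N).
It fails at once if the saw, mallet, punch or jar is moved by more than 10 mm (distance of any of saw, mallet, punch, jar from where it was at the start of the episode above 0.01 m).
It also fails if it takes over 48 s, if anything falls off the work surface, if the arm or the gripper's body presses on something with over 40 N, if the wrist force passes 120 N, or if a joint passes its speed limit or range.

### The arm

A 7-joint arm with a two-finger parallel gripper is mounted at the origin on the work surface. World frame = base frame: x ahead of the robot, y to its left, z up, the work surface at z = 0. Lengths are in m, angles in rad, forces in N, time in s.
With the tool pointing down it reaches from about 0.425 to 0.875 m from the base axis. Payload 8.4 kg.
Tool frame: the origin (TCP) lies midway between the tips of the shut fingers; the grasp point (between the pads) lies 19 mm behind it; z points along the fingers, y is the line along which they close (so a half turn about z gives the same grasp; the last joint's range is limited). The gripper opens to 85 mm and grips with 20 to 120 N. Pads are 22 mm wide; open, the fingers measure 114 mm over their backs; the gripper's body (76 mm by 85 mm) begins 54 mm behind the grasp point. The pads swing forward as they close: fully open they stand 13 mm farther back than shut.
Start: joints at [-0.099, 0.333, 0.04, 1.465, -0.013, 1.343, -0.059], TCP at [0.65, -0, 0.231] pointing down, gripper open.
Joint ranges: [-2.58, 2.58], [-0.38, 2.09], [-1.3, 1.39], [0.25, 2.4], [-1.5, 4.64], [0.08, 2.09], [-2.65, 2.65]. Speed limits (rad/s): [2.22, 2.22, 2.79, 2.79, 3.14, 3.14, 3.14].

### API

Orientations are given as a rotation vector (axis times angle).
In Python, from bench import arm gives the robot as it stands. The module is installed in compiled form; this text tells all that it offers.
- The arm moves only by the tool jog_arm, never from a script. Its argument "moves" is a list that holds one entry, the list of rows, each a list of 7 numbers: the turn, a rotation vector about the world's x, y, z scaled (see below), then the shift along the world's x, y, z scaled (see below), then the opening, from 0 (shut) to 1 (fully open). A call has 1 to 5 rows; each row is the pose to reach, as a shift and turn from the pose commanded when the call began; what a row does not reach only later rows make up. The controller multiplies each number of a shift by 0.15 m and each number of a turn by pi/4 rad. A row lasts 1/8 s, in which the tool goes at most 62.5 mm and 10.7 degrees, less where a joint would pass 70% of its speed; a pose out of reach is approached as far as the arm can. A call with a number of a shift or a turn outside -1 to 1 is refused whole. A call with a gripper value outside its range is refused whole. The fingers move at their own pace and stop on an object; "newtons" is the grip in N (left out, the last holds). Time passes only in rows, so rows that repeat a pose let the fingers close. It gives the time, the measured TCP pose, the force, the opening and the grip force at its end, in the units of the state.
- arm.read_state(): the state, without advancing time (a new reading comes with each control period).
- arm.snapshot(name): name is "scene" or "side" or "wrist"; returns a dict with "pixels" (420x560x3 uint8, red, green, blue), "z_map" (420x560 float32, m along the optical axis (not along the pixel's ray), 0 where there is no reading), "fovy" (degrees; the focal length in pixels is half the picture's height over the tangent of half this angle, whatever the lens; pixels are square), "cx", "cy" (the principal point, pixels), "R" (3x3) and "t" (3): a world point X has camera coordinates R X + t. Camera axes: x right, y down, z forward; pixel columns grow to the right and rows downward; lengths in m; the calibration is good to about 2 mm. A picture is of the moment at which its call begins.
- arm.sign_off(): hands the job in; it is judged then, once.
Trained networks look in a picture, given as the dict that the camera call returned (one of the last four; its "shot" number tells which), for a name from the list of things; names that differ only in an ending like _2 or _b are one class to them, and where a whole thing is asked for, a point or a joint stands for the part that bears it (a point fixed in the world has none). Each returns a list of dicts, best first, with "conf" (0 to 1); they miss things now and then, are a little off and sometimes report something else, mostly with a low value. They report only what shows in the picture. A call takes as long as a camera call. They do not tell look-alikes from the thing itself.
- arm.outline_of(name, picture): "pixels" (420x560 bool, what is visible of it) and "xy" ([column, row] in pixels, amid what is visible of it).
- arm.place_of(name, picture): "xy" ([column, row] in pixels: a listed point, or the origin of a listed thing).
The state is a dict: "time": time; "joints": joint angles; "qd": joint speeds; "joint_efforts": joint torques, N m; "tool_pos": TCP position; "orientation": TCP orientation; "ft_force": force on the tool from outside, world axes, zero at the start; "ft_torque": the same for the moment, N m; "finger_gap": finger opening in m; "grasp_force": force on a finger pad.
Only numpy, scipy, OpenCV 4.12 (cv2) and the standard library are available. Lean on these libraries where they do the work, as an engineer would, in place of code of your own. Each camera call takes 0.05 s, during which the arm holds its last target. There are 200 camera calls.

## Working session

There is one attempt and no reset: what is moved stays moved. The work goes in short steps, Python scripts to look and compute and a tool call to move; the robot and the scene stay as the last step left them, time stands still between calls to the robot, and variables do not carry over. Pictures are saved under pics/ and viewed, at most 10 in all, crops included, and the job is handed in when it is done.

Besides the shell and the picture viewer there is one more tool, called after ">>>" as a command line: name --argument value ..., lists and objects as JSON in quotes. jog_arm: Moves the arm, as the interface text tells. Its arguments: {"type":"object","properties":{"moves":{"type":"array","items":{"type":"array","items":{"type":"array","items":{"type":"number"}}}},"newtons":{"type":"number"}},"required":["moves"]}

```bash
mkdir -p pics; cat > h.py <<'E'
import numpy as np, cv2
from bench import arm
def world(p,uv,z=None):
    f=210/np.tan(np.radians(p["fovy"])/2); R=np.array(p["R"]);t=np.array(p["t"])
    uv=np.atleast_2d(uv).astype(float)
    d=np.c_[(uv[:,0]-p["cx"])/f,(uv[:,1]-p["cy"])/f,np.ones(len(uv))]@R; c=-R.T@t
    if z is None:
        k=p["z_map"][uv[:,1].round().astype(int),uv[:,0].round().astype(int)]
    else: k=(z-c[2])/d[:,2]
    return c+d*k[:,None]
def save(p,n,crop=None,s=1):
    im=p["pixels"][:,:,::-1]
    if crop: a,b,c,d=crop; im=im[b:d,a:c]
    cv2.imwrite(f"pics/{n}.png",cv2.resize(im,None,fx=s,fy=s,interpolation=cv2.INTER_CUBIC))
E
python3 - <<'E'
from h import *
np.set_printoptions(precision=4,suppress=True)
s=arm.read_state(); print(s["time"],s["tool_pos"],s["orientation"],s["ft_force"])
for n in ["scene","wrist"]:
    p=arm.snapshot(n); save(p,n+"0",s=1.4)
    for k,z in [("bar",.018),("bar_left",.028),("bar_right",.028),("fence",.018),("stop_down",.018),("stop_up",.018),("board",0)]:
        for r in arm.place_of(k,p)[:3]: print(n,k,round(r["conf"],2),np.array(r["xy"]),world(p,r["xy"],z)[0])
E
```

```text
0.0 [ 0.6495 -0.      0.2304] [-2.2206 -2.2207  0.0019] [ 0.742  -0.0961  0.6658]
scene bar 0.72 [296.6 178.4] [0.3684 0.0383 0.018 ]
scene bar 0.56 [288.2 216.2] [ 0.5139 -0.0167  0.018 ]
scene bar 0.53 [243.6 188.2] [ 0.3771 -0.1141  0.018 ]
scene bar_left 0.84 [315.5 208. ] [0.5095 0.0574 0.028 ]
scene bar_left 0.72 [286.8 185.4] [0.4036 0.0028 0.028 ]
scene bar_left 0.71 [231.9 174.5] [ 0.3226 -0.1388  0.028 ]
scene bar_right 0.84 [261.6 217.4] [ 0.5133 -0.0864  0.028 ]
scene bar_right 0.77 [258.  190.7] [ 0.4079 -0.0782  0.028 ]
scene bar_right 0.73 [314.6 172.2] [0.3648 0.0913 0.028 ]
scene fence 0.87 [291.9 244.8] [ 0.6152 -0.0288  0.018 ]
scene stop_down 0.53 [237.7 249.2] [ 0.6007 -0.1613  0.018 ]
scene stop_down 0.25 [262.7 214.6] [ 0.4932 -0.0805  0.018 ]
scene stop_up 0.55 [341.7 239.5] [0.6247 0.0955 0.018 ]
scene board 0.61 [287.1 237.1] [ 0.57   -0.0317  0.    ]
wrist bar 0.9 [165.4 196.3] [ 0.5134 -0.0141  0.018 ]
wrist bar 0.85 [ 50.7 260.5] [ 0.3615 -0.0967  0.018 ]
wrist bar 0.72 [ 34.4 140.4] [0.3716 0.0506 0.018 ]
wrist bar_left 0.79 [ 51.5 182. ] [0.3893 0.0048 0.028 ]
wrist bar_left 0.71 [158.  131.8] [0.5162 0.0602 0.028 ]
wrist bar_left 0.66 [ 28.1 286. ] [ 0.3347 -0.1266  0.028 ]
wrist bar_right 0.97 [ 73.3 240.1] [ 0.4018 -0.0656  0.028 ]
wrist bar_right 0.81 [171.  253.2] [ 0.5172 -0.0824  0.028 ]
wrist bar_right 0.6 [ 7.2 97.6] [0.3598 0.0954 0.028 ]
wrist fence 0.87 [253.3 206.9] [ 0.6172 -0.0271  0.018 ]
wrist stop_down 0.6 [246.  303.2] [ 0.6046 -0.1569  0.018 ]
wrist stop_up 0.72 [259.2  95.3] [0.6266 0.0986 0.018 ]
wrist board 0.84 [216.9 195.9] [ 0.5706 -0.0177  0.    ]
```

View pics/scene0.png

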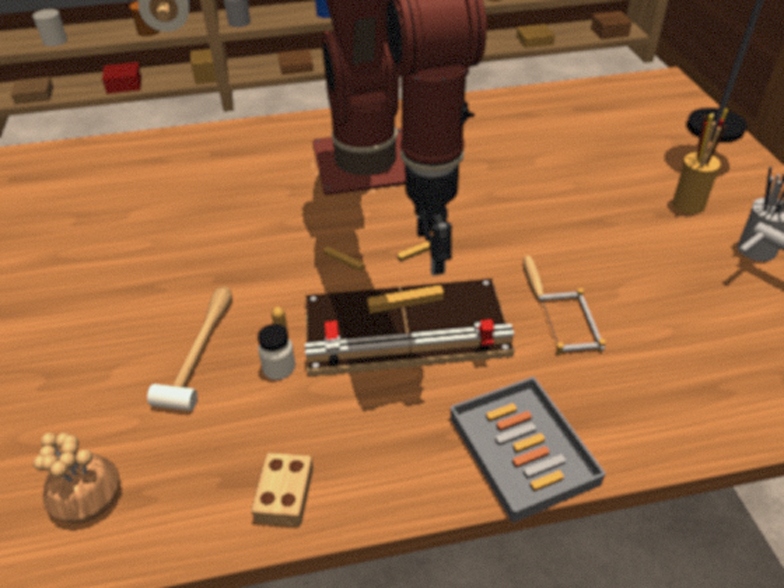

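View pics/wrist0.png

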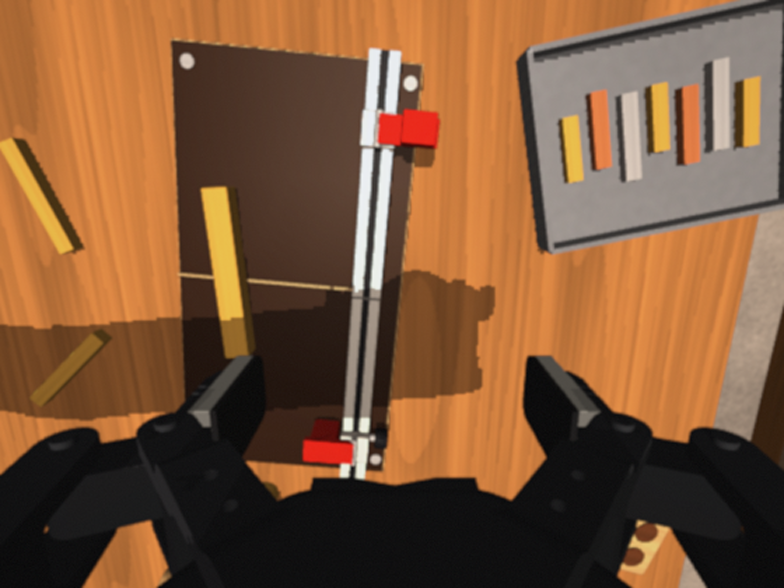

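The scene picture shows three brass bars: two short ones on the bare bench (display 343,257 and 413,250) and a long one on the brown plywood (405,298). The wrist picture shows the long one at (228,272) and the turned-down red stop at the right end (330,450), while the upper red arm at (410,128) is flipped back behind the fence. Only the bar on the plywood fits the description. I'll measure it and confirm it in a crop.

```bash
python3 - <<'E'
from h import *
np.set_printoptions(precision=4,suppress=True)
p=arm.snapshot("wrist"); save(p,"crop1",(110,20,330,350),1.8)
yy,xx=np.mgrid[0:420,0:560]; W=world(p,np.c_[xx.ravel(),yy.ravel()]).reshape(420,560,3)
for r in arm.outline_of("bar",p)[:3]:
    m=np.array(r["pixels"])&(p["z_map"]>0); P=W[m]; zt=np.percentile(P[:,2],80); P=P[abs(P[:,2]-zt)<.004]
    c,(w,h),a=cv2.minAreaRect((P[:,:2]*1000).astype(np.float32)); print("bar",r["xy"],round(r["conf"],2),"ztop",zt,c,w,h,a)
for k in ["stop_down","stop_up"]:
    for r in arm.outline_of(k,p)[:1]:
        m=np.array(r["pixels"])&(p["z_map"]>0); h=cv2.cvtColor(p["pixels"],cv2.COLOR_RGB2HSV)
        m&=((h[:,:,0]<8)|(h[:,:,0]>172))&(h[:,:,1]>150); P=W[m]; print(k,np.percentile(P,[2,50,98],axis=0))
        T=P[P[:,2]>.05]; print(len(T),np.percentile(T,[2,98],axis=0) if len(T) else 0)
# plywood & fence front edge
for v in range(90,290,25):
    row=W[v,110:300]; i=np.where((row[:,2]>.034)&(row[:,0]>.56))[0]
    if len(i): print("fence edge",v,row[i[0]], "ply z",np.median(row[(row[:,0]>.55)&(row[:,0]<.59),2]))
E
```

```text
bar [28.5, 134.9] 0.97 ztop 0.013352688602193286 (358.1119689941406, 49.455406188964844) 15.931111335754395 95.5736312866211 19.06599235534668
bar [163.5, 193.6] 0.83 ztop 0.037869916105151655 (516.1678466796875, -11.250953674316406) 20.943828582763672 139.2597198486328 1.9093221426010132
stop_down [[ 0.5759 -0.167   0.0273]
 [ 0.5927 -0.1517  0.0579]
 [ 0.6139 -0.1468  0.0596]]
606 [[ 0.5753 -0.1674  0.0512]
 [ 0.614  -0.147   0.0597]]
stop_up [[0.6409 0.086  0.0569]
 [0.661  0.0961 0.0849]
 [0.6795 0.1068 0.0871]]
1030 [[0.6409 0.086  0.0569]
 [0.6795 0.1068 0.0871]]
fence edge 90 [0.6288 0.1005 0.0514] ply z 0.017469451452998774
fence edge 115 [0.6277 0.0773 0.0417] ply z 0.01753954134975566
fence edge 140 [0.6251 0.052  0.0416] ply z 0.017646119989452813
fence edge 165 [0.6225 0.0258 0.042 ] ply z 0.017666885148135608
fence edge 190 [0.6509 0.0664 0.3731] ply z 0.017943634751603488
fence edge 215 [0.6509 0.0664 0.3731] ply z 0.017651554563256455
fence edge 240 [ 0.6148 -0.0602  0.0417] ply z 0.01780987931178238
fence edge 265 [0.5969 0.0081 0.2507] ply z 0.017713131341767496
```

View pics/crop1.png

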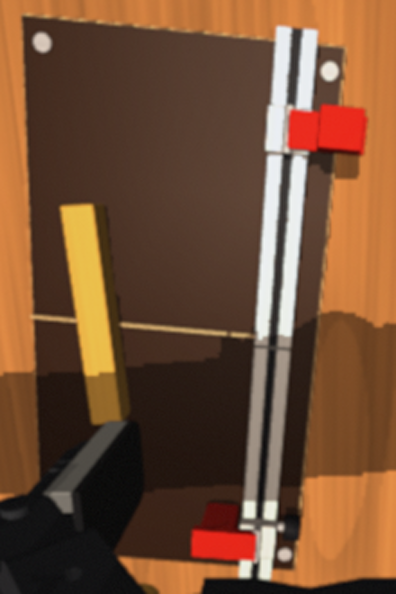

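The crop confirms it: the long brass bar at crop (95,310) is the one on the plywood, with only bare plywood between it and the fence. It measures 139 x 21 mm, so it is the largest. Next I'll shut and turn the gripper while moving back in front of the bar.

>>> jog_arm --moves '[[[0,0,0.2,-0.12,0,0,0],[0,0,0.4,-0.24,-0.02,0,0],[0,0,0.6,-0.36,-0.04,0,0],[0,0,0.8,-0.48,-0.06,0,0],[0,0,0.94,-0.6,-0.08,0,0]]]' --newtons 20

```text
time: 1.62
tool_pos: [0.5594, -0.0122, 0.2314]
orientation: [1.264, 2.876, -0.0]
ft_force: [-0.0, -0.5, 0.4]
finger_gap: 0.0005
grasp_force: 0.0
```

>>> jog_arm --moves '[[[0,0,0.2,-0.12,0,-0.1,0],[0,0,0.4,-0.24,0,-0.3,0],[0,0,0.6,-0.36,0,-0.5,0],[0,0,0.8,-0.48,0,-0.7,0],[0,0,0.94,-0.6,0,-0.8,0]]]'

```text
time: 2.25
tool_pos: [0.4686, -0.0121, 0.1099]
orientation: [-0.141, -3.137, 0.0]
ft_force: [-0.3, -0.3, 0.7]
finger_gap: -0.0001
grasp_force: 0.0
```

```bash
python3 - <<'E'
from h import *
from scipy.spatial.transform import Rotation as Ro
np.set_printoptions(precision=4,suppress=True)
p=arm.snapshot("side"); save(p,"side1",s=1.4)
s=arm.read_state(); print(s["time"],s["tool_pos"],s["ft_force"],s["finger_gap"],Ro.from_rotvec(s["orientation"]).as_matrix())
E
```

```text
2.3 [ 0.4659 -0.0122  0.1083] [-3.576  -0.3187 -2.5311] -5.3421724014247016e-05 [[-0.9964  0.0851 -0.005 ]
 [ 0.0851  0.9964 -0.0003]
 [ 0.005  -0.0008 -1.    ]]
```

View pics/side1.png

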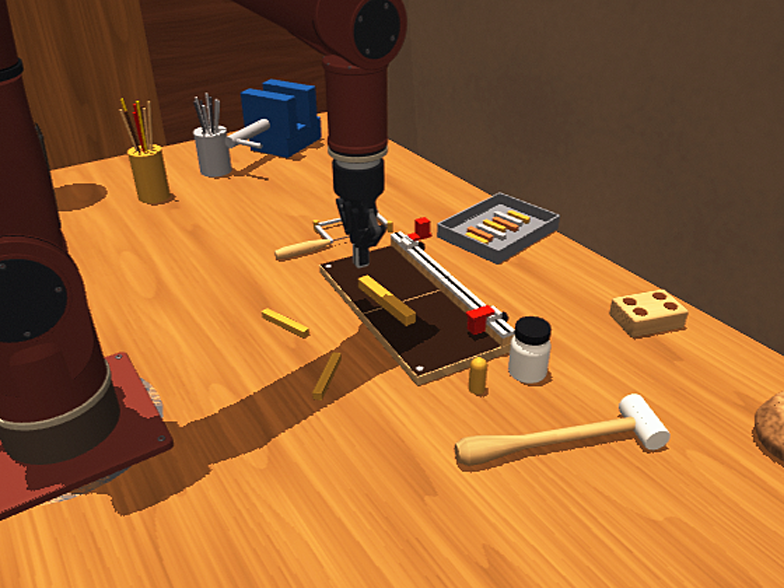

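The side view shows the shut fingers (360,250) above the plywood's near edge, with the bar at (387,300) just beyond. Next: lower, then push along the fence normal.

>>> jog_arm --moves '[[[0,0,0,0,0,-0.2,0],[0,0,0,0,0,-0.4,0],[0,0,0,0,0,-0.53,0],[0,0,0,0,0,-0.57,0],[0,0,0,0,0,-0.57,0]]]'

```text
time: 2.92
tool_pos: [0.4705, -0.012, 0.0262]
orientation: [0.149, 3.138, 0.0]
ft_force: [-0.4, 0.4, 0.6]
finger_gap: 0.0
grasp_force: 0.0
```

>>> jog_arm --moves '[[[0,0,0,0.1,-0.01,0,0],[0,0,0,0.18,-0.017,0,0],[0,0,0,0.24,-0.022,0,0],[0,0,0,0.3,-0.028,0,0],[0,0,0,0.36,-0.033,0,0]]]'

```text
time: 3.55
tool_pos: [0.5237, -0.0169, 0.0259]
orientation: [-0.148, -3.135, 0.0]
ft_force: [-8.7, 1.1, 6.4]
finger_gap: 0.0004
grasp_force: 4.0
```

```bash
cat >> h.py <<'E'
EX=np.array([.9957,-.0926]); EY=np.array([.0926,.9957]); F0=np.array([.620,0.])
def meas(p):
    yy,xx=np.mgrid[0:420,0:560]; W=world(p,np.c_[xx.ravel(),yy.ravel()]).reshape(420,560,3)
    h=cv2.cvtColor(p["pixels"],cv2.COLOR_RGB2HSV)
    for r in arm.outline_of("bar",p)[:4]:
        m=np.array(r["pixels"])&(p["z_map"]>0); P=W[m]; P=P[abs(P[:,2]-.038)<.004]
        if len(P)<80 or abs(np.median(P[:,1]))>.2: continue
        c,wh,a=cv2.minAreaRect((P[:,:2]*1000).astype(np.float32)); c=np.array(c)/1000-F0
        print("bar",round(r["conf"],2),"c mm: n",c@EX*1000,"along",c@EY*1000,wh,a)
    for n,z in (("bar_left",.028),("bar_right",.028),("stop_down",.018),("fence",.018)):
        for r in arm.place_of(n,p)[:3]:
            w=world(p,r["xy"],z)[0]
            if w[0]>.46: d=w[:2]-F0; print(n,round(r["conf"],2),r["xy"],w,"n",d@EX*1000,"along",d@EY*1000)
    s=arm.read_state(); d=s["tool_pos"][:2]-F0
    print(s["time"],"tcp",s["tool_pos"],"n",d@EX*1000,"along",d@EY*1000,"F",s["ft_force"])
E
python3 - <<'E'
from h import *
np.set_printoptions(precision=4,suppress=True)
for n in ("scene","wrist"): print(n); p=arm.snapshot(n); meas(p)
save(p,"w2",s=1.4)
E
```

```text
scene
bar 0.85 c mm: n -73.11046783905027 along -24.125046755218502 (24.017648696899414, 139.3219451904297) 1.301328182220459
bar_left 0.87 [317.7, 218.8] [0.5501 0.053  0.028 ] n -74.51976797230041 along 46.27496420785625
bar_left 0.36 [265.0, 227.6] [ 0.5518 -0.0844  0.028 ] n -60.11623485706122 along -90.30655188658602
bar_right 0.93 [264.4, 221.9] [ 0.5312 -0.0823  0.028 ] n -80.7695570805777 along -90.13263641668519
fence 0.95 [291.0, 246.3] [ 0.6197 -0.032   0.018 ] n 2.637056392115657 along -31.909453148054904
3.85 tcp [ 0.5246 -0.017   0.026 ] n -93.41107566306607 along -25.799490833015874 F [-0.2903  0.0788  0.2453]
wrist
bar 0.72 c mm: n -71.80326495056154 along -19.745350416564943 (20.832260131835938, 137.76670837402344) 1.4042348861694336
bar_left 0.93 [426.2, 289.0] [0.5468 0.0559 0.028 ] n -78.09692297756885 along 48.900828122845226
bar_right 0.92 [152.7, 313.7] [ 0.5478 -0.0848  0.028 ] n -64.02085081643042 along -91.16710552380876
4.15 tcp [ 0.5241 -0.017   0.0259] n -93.94669914065008 along -25.793050980224262 F [ 0.2336 -0.0186  0.1004]
```

View pics/w2.png

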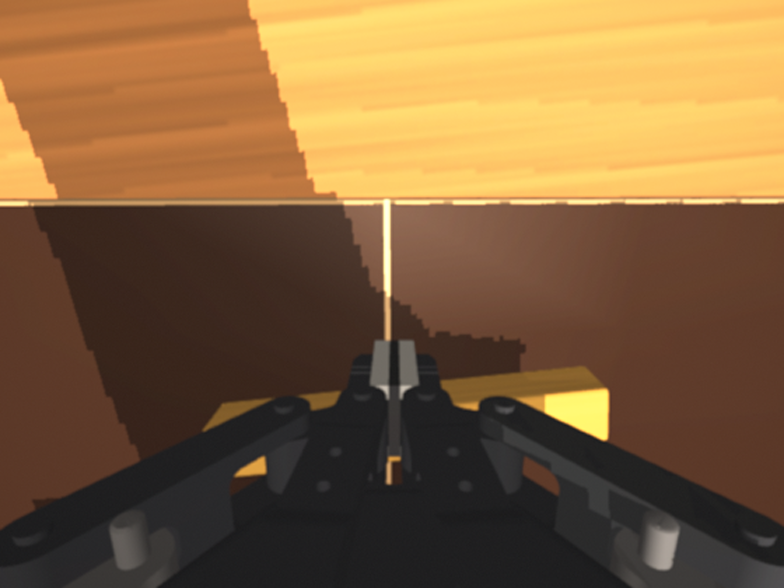

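The view from above shows the bar (405,425) touched by the shut fingers (390,360) just right of its middle. I'll shift the push about 12 mm left so that it also turns the bar parallel to the fence.

>>> jog_arm --moves '[[[0,0,0,-0.053,0.005,0,0],[0,0,0,-0.046,0.085,-0.02,0],[0,0,0,-0.046,0.085,-0.02,0],[0,0,0,0.034,0.077,-0.02,0],[0,0,0,0.1,0.071,-0.02,0]]]'

```text
time: 4.78
tool_pos: [0.5393, -0.0064, 0.0226]
orientation: [-0.148, -3.137, 0.0]
ft_force: [-4.6, 1.2, 2.9]
finger_gap: -0.0002
grasp_force: 2.3
```

>>> jog_arm --moves '[[[0,0,0,0.05,-0.005,0,0],[0,0,0,0.1,-0.009,0,0],[0,0,0,0.15,-0.014,0,0],[0,0,0,0.2,-0.019,0,0],[0,0,0,0.24,-0.022,0,0]]]'

```text
time: 5.4
tool_pos: [0.5751, -0.0099, 0.0226]
orientation: [-0.149, -3.137, 0.0]
ft_force: [-5.4, 0.3, 2.6]
finger_gap: 0.0
grasp_force: 2.5
```

```bash
python3 - <<'E'
from h import *
np.set_printoptions(precision=4,suppress=True)
for n in ("scene","wrist"): print(n); p=arm.snapshot(n); meas(p)
E
```

```text
scene
bar 0.61 c mm: n -23.412813389587367 along -27.238467073822015 (136.3434295654297, 25.206037521362305) 81.49356079101562
bar_left 0.8 [317.9, 234.4] [0.6041 0.0397 0.028 ] n -19.557466625816442 along 38.062352278391536
bar_right 0.78 [260.1, 235.4] [ 0.576 -0.101  0.028] n -34.42057924547812 along -104.64783102768993
stop_down 0.75 [241.6, 249.5] [ 0.6037 -0.1521  0.018 ] n -2.1018199633231918 along -152.9755673867709
fence 0.71 [292.9, 247.5] [ 0.6246 -0.0283  0.018 ] n 7.19180411306821 along -27.771982088985855
5.7 tcp [ 0.5756 -0.0097  0.023 ] n -43.34633775980124 along -13.7539730775286 F [-0.6106  0.3099  1.448 ]
wrist
bar 0.98 c mm: n -22.238494476318376 along -24.13165240478516 (138.33984375, 20.750438690185547) 80.52239227294922
bar_left 0.7 [397.6, 308.0] [0.6053 0.0478 0.028 ] n -19.03812083132332 along 46.216620254124805
bar_right 0.64 [120.9, 295.9] [ 0.5855 -0.0897  0.028 ] n -26.06112971934847 along -92.49145528020289
stop_down 0.98 [13.5, 325.0] [ 0.603  -0.1591  0.018 ] n -2.188966731328686 along -159.97094676532532
6.0 tcp [ 0.5751 -0.0096  0.0229] n -43.83365708485028 along -13.765111883660525 F [-0.4545 -0.2709 -0.288 ]
```

>>> jog_arm --moves '[[[0,0,0,-0.036,-0.03,0,0],[0,0,0,-0.041,-0.077,0,0],[0,0,0,-0.001,-0.08,0,0],[0,0,0,0.04,-0.084,0,0],[0,0,0,0.066,-0.086,0,0]]]'

```text
time: 6.62
tool_pos: [0.5839, -0.0228, 0.0225]
orientation: [-0.148, -3.135, 0.001]
ft_force: [-9.0, -1.4, 7.9]
finger_gap: 0.0003
grasp_force: 4.8
```

>>> jog_arm --moves '[[[0,0,0,0.01,-0.001,0,0],[0,0,0,0.02,-0.002,0,0],[0,0,0,0.02,-0.002,0,0]]]'

```text
time: 7.0
tool_pos: [0.5857, -0.0232, 0.0223]
orientation: [-0.148, -3.133, 0.001]
ft_force: [-11.8, -1.6, 8.6]
finger_gap: 0.0003
grasp_force: 5.8
```

```bash
python3 - <<'E'
from h import *
np.set_printoptions(precision=4,suppress=True)
for n in ("scene","wrist"): print(n); p=arm.snapshot(n); meas(p)
E
```

```text
scene
bar 0.69 c mm: n -15.031127203369113 along -22.90998952026367 (131.81240844726562, 17.95380210876465) 84.85025024414062
bar_left 0.58 [320.5, 235.6] [0.6095 0.045  0.028 ] n -14.655254809741603 along 43.78662448235225
bar_left 0.38 [141.1, 252.8] [ 0.5707 -0.3917  0.028 ] n -12.830679552766691 along -394.5932024092122
bar_right 0.68 [264.3, 241.2] [ 0.5978 -0.0943  0.028 ] n -13.361473761883758 along -95.90239677484175
stop_down 0.61 [238.6, 249.8] [ 0.6031 -0.1594  0.018 ] n -2.0388678611772058 along -160.3149793302617
fence 0.64 [293.9, 246.9] [ 0.6232 -0.0255  0.018 ] n 5.522335520872591 along -25.098312814420687
7.3 tcp [ 0.5857 -0.0232  0.0223] n -31.98990251090978 along -26.2458671371613 F [-11.8662  -1.8131   8.1028]
wrist
bar 0.65 c mm: n -10.769816792297311 along -21.855106516265867 (139.8614501953125, 20.621015548706055) 84.68268585205078
bar_left 0.69 [427.0, 303.8] [0.6139 0.0486 0.028 ] n -10.58243614870381 along 47.80379412939477
bar_right 0.62 [146.5, 303.9] [ 0.6009 -0.0909  0.028 ] n -10.645141110421655 along -92.32425633534889
stop_down 0.7 [32.2, 311.1] [ 0.6051 -0.1589  0.018 ] n -0.0908234971215404 along -159.61013444850366
fence 0.52 [145.5, 301.2] [ 0.6049 -0.0967  0.018 ] n -6.042724920161004 along -97.63680206395286
fence 0.28 [428.0, 303.8] [0.6206 0.0538 0.018 ] n -4.348748706105122 along 53.645730376384435
7.6 tcp [ 0.5857 -0.0232  0.0223] n -31.97308714187522 along -26.224473010333558 F [-11.9863  -1.543    8.4845]
```

The bar now lies flat along the fence (5.3 degrees, as the fence does). Next I'll retreat and go round low to its left end.

>>> jog_arm --moves '[[[0,0,0,-0.066,0.006,0,0],[0,0,0,-0.133,0.012,0,0],[0,0,0,-0.114,0.212,0,0],[0,0,0,-0.096,0.411,0,0],[0,0,0,-0.072,0.67,0,0]]]'

```text
time: 8.22
tool_pos: [0.5772, 0.078, 0.023]
orientation: [0.15, 3.137, -0.0]
ft_force: [1.0, -0.2, 0.6]
finger_gap: -0.0002
grasp_force: 0.0
```

>>> jog_arm --moves '[[[0,0,0,0,0,0,0],[0,0,0,0.08,-0.007,0,0],[0,0,0,0.16,-0.015,0,0],[0,0,0,0.23,-0.021,0,0],[0,0,0,0.23,-0.021,0,0]]]'

```text
time: 8.85
tool_pos: [0.6125, 0.0737, 0.0226]
orientation: [0.15, 3.138, -0.0]
ft_force: [0.2, 0.1, 0.0]
finger_gap: -0.0002
grasp_force: 0.0
```

```bash
python3 - <<'E'
from h import *
np.set_printoptions(precision=4,suppress=True)
for n in ("scene","wrist"): print(n); p=arm.snapshot(n); meas(p)
save(p,"w3",s=1.4)
E
```

```text
scene
bar 0.65 c mm: n -16.032188554382362 along -25.502335854339602 (136.368408203125, 22.041845321655273) 84.22529602050781
bar_left 0.82 [319.2, 234.8] [0.6061 0.0425 0.028 ] n -17.783941061928402 along 41.03744663842621
bar_right 0.79 [266.3, 239.7] [ 0.5939 -0.0886  0.028 ] n -17.793882655894695 along -90.59853021747102
bar_right 0.49 [141.2, 250.2] [ 0.5621 -0.3915  0.028 ] n -21.443337103759763 along -395.1395026331421
stop_down 0.81 [239.3, 250.5] [ 0.6058 -0.1581  0.018 ] n 0.4901102955405315 along -158.7206034672475
fence 0.71 [340.2, 242.0] [0.632  0.0895 0.018 ] n 3.6935237931691196 along 90.26280998357988
fence 0.64 [291.2, 245.1] [ 0.6159 -0.0307  0.018 ] n -1.2848754289808002 along -30.94327049487223
9.15 tcp [0.6112 0.0746 0.0228] n -15.632363740442072 along 73.4704133408696 F [ 0.1232 -0.5135  0.5407]
wrist
bar 0.64 c mm: n -10.68466187820439 along -4.696953444290164 (106.03959655761719, 20.992359161376953) 84.82588195800781
bar_left 0.74 [228.8, 272.6] [0.6135 0.0501 0.028 ] n -11.107158464514189 along 49.23747328430102
9.45 tcp [0.6115 0.0746 0.0229] n -15.35671785875909 along 73.45459891782535 F [-0.0476 -0.2    -0.1096]
```

View pics/w3.png

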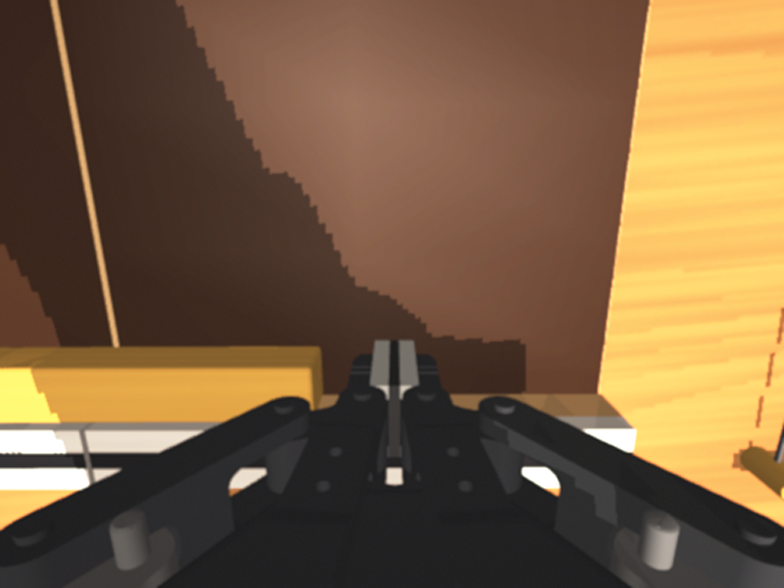

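The picture shows the bar flush on the fence with its left end at (320,375) and the shut fingers at (395,365) clear to the left of it. Now I'll push it along the fence.

>>> jog_arm --moves '[[[0,0,0,-0.006,-0.066,0,0],[0,0,0,-0.01,-0.11,0,0],[0,0,0,-0.015,-0.16,0,0],[0,0,0,-0.02,-0.21,0,0],[0,0,0,-0.024,-0.26,0,0]]]'

```text
time: 10.07
tool_pos: [0.6079, 0.0352, 0.0228]
orientation: [-0.148, -3.138, -0.0]
ft_force: [0.2, 4.0, -0.4]
finger_gap: 0.0003
grasp_force: 1.5
```

>>> jog_arm --moves '[[[0,0,0,-0.004,-0.04,0,0],[0,0,0,-0.007,-0.08,0,0],[0,0,0,-0.01,-0.11,0,0],[0,0,0,-0.012,-0.13,0,0],[0,0,0,-0.012,-0.13,0,0]]]'

```text
time: 10.7
tool_pos: [0.6061, 0.0154, 0.0228]
orientation: [-0.149, -3.138, 0.001]
ft_force: [-0.2, -0.3, -0.5]
finger_gap: 0.0002
grasp_force: 0.3
```

```bash
python3 - <<'E'
from h import *
np.set_printoptions(precision=4,suppress=True)
for n in ("scene","wrist"): print(n); p=arm.snapshot(n); meas(p)
E
```

```text
scene
bar 0.75 c mm: n -12.224826124572699 along -71.268515158844 (137.8096466064453, 23.930198669433594) 84.24632263183594
bar_left 0.55 [304.4, 239.9] [0.615  0.0027 0.028 ] n -5.20753707908329 along 2.2732669429423327
bar_right 0.71 [242.2, 242.0] [ 0.5886 -0.1477  0.028 ] n -17.57029333395079 along -149.98191109675992
bar_right 0.41 [292.1, 235.9] [ 0.5951 -0.0238  0.028 ] n -22.586437413620448 along -26.041459979247136
stop_down 0.82 [236.4, 247.2] [ 0.5934 -0.1635  0.018 ] n -11.368799629673237 along -165.29832930542605
fence 0.55 [289.8, 244.3] [ 0.6125 -0.0335  0.018 ] n -4.3885980791164 along -34.04333173408472
11.0 tcp [0.6062 0.0157 0.0228] n -15.199858049897326 along 14.39527221734162 F [ 0.4479 -0.092  -0.6049]
wrist
bar 0.7 c mm: n -10.311576823425316 along -57.59442322311402 (118.43745422363281, 21.637239456176758) 85.06389617919922
11.3 tcp [0.6062 0.016  0.0228] n -15.269435276995647 along 14.67663961140921 F [ 0.3408  0.6109 -0.1533]
```

>>> jog_arm --moves '[[[0,0,0,-0.001,-0.015,0,0],[0,0,0,-0.002,-0.03,0,0],[0,0,0,-0.003,-0.04,0,0],[0,0,0,-0.004,-0.045,0,0],[0,0,0,-0.004,-0.045,0,0]]]'

```text
time: 11.92
tool_pos: [0.6056, 0.0092, 0.0228]
orientation: [0.148, 3.138, -0.0]
ft_force: [0.9, 3.2, 0.5]
finger_gap: 0.0002
grasp_force: 1.4
```

>>> jog_arm --moves '[[[0,0,0,0,-0.006,0,0],[0,0,0,-0.001,-0.012,0,0],[0,0,0,-0.002,-0.018,0,0],[0,0,0,-0.002,-0.02,0,0],[0,0,0,-0.002,-0.02,0,0]]]'

```text
time: 12.55
tool_pos: [0.6053, 0.0062, 0.0228]
orientation: [0.148, 3.138, -0.0]
ft_force: [-0.8, 2.8, -0.4]
finger_gap: 0.0002
grasp_force: 1.4
```

>>> jog_arm --moves '[[[0,0,0,0,-0.005,0,0],[0,0,0,-0.001,-0.01,0,0],[0,0,0,-0.001,-0.013,0,0],[0,0,0,-0.001,-0.013,0,0]]]'

```text
time: 13.05
tool_pos: [0.6051, 0.0042, 0.0228]
orientation: [0.148, 3.138, -0.0]
ft_force: [0.1, 2.9, -0.1]
finger_gap: 0.0002
grasp_force: 1.5
```

>>> jog_arm --moves '[[[0,0,0,0,-0.005,0,0],[0,0,0,-0.001,-0.01,0,0],[0,0,0,-0.001,-0.013,0,0],[0,0,0,-0.001,-0.013,0,0]]]'

```text
time: 13.55
tool_pos: [0.6051, 0.004, 0.0229]
orientation: [0.146, 3.138, 0.002]
ft_force: [1.9, 7.0, -0.7]
finger_gap: 0.0001
grasp_force: 3.7
```

```bash
python3 - <<'E'
from h import *
np.set_printoptions(precision=4,suppress=True)
for n in ("side","wrist"):
    print(n); p=arm.snapshot(n); meas(p)
    if n=="side": save(p,"side2",(200,150,400,290),4)
E
```

```text
side
bar 0.91 c mm: n -11.373346331787086 along -80.72016774902343 (153.20071411132812, 26.413814544677734) 81.70684814453125
bar_left 0.88 [308.2, 200.4] [ 0.6134 -0.0095  0.028 ] n -5.703373964608608 along -10.080822509710686
bar_right 0.98 [340.2, 233.9] [ 0.5904 -0.159   0.028 ] n -14.752435901453671 along -161.00915375349194
stop_down 0.63 [347.6, 236.3] [ 0.6075 -0.1648  0.018 ] n 2.8223313241896952 along -165.2978146329485
fence 0.68 [314.0, 206.4] [ 0.6186 -0.0267  0.018 ] n 1.0256079055054812 along -26.672755412941378
13.85 tcp [0.6051 0.0039 0.0228] n -15.230007149203503 along 2.538335616455477 F [ 1.6218  7.6985 -0.2914]
wrist
bar 0.91 c mm: n -10.460263195800806 along -68.60729337158205 (118.70014190673828, 21.486268997192383) 84.96124267578125
bar_left 0.87 [255.3, 272.5] [ 0.6085 -0.0077  0.028 ] n -10.741592538456487 along -8.778494439924058
fence 0.39 [256.6, 270.0] [ 0.6121 -0.0083  0.018 ] n -7.1295860733362915 along -8.983563062087862
14.15 tcp [0.6051 0.004  0.0228] n -15.215378451524106 along 2.57876352624981 F [0.0132 7.3572 0.3227]
```

View pics/side2.png

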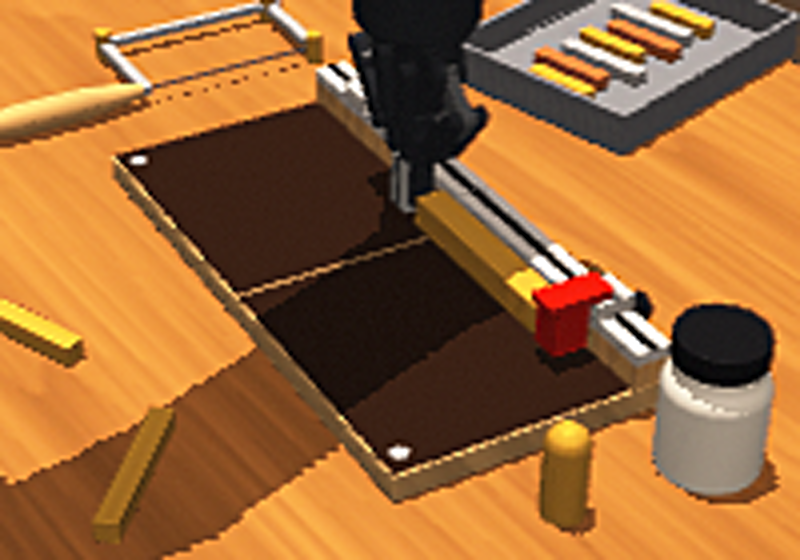

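The picture shows the bar (480,260) along the fence with its end at the red stop (565,310). The force rose to about 7 N with the tool standing still, so it is in contact. I'll back off and press the middle once more against the fence.

>>> jog_arm --moves '[[[0,0,0,0.006,0.066,0,0],[0,0,0,-0.226,0.088,0,0],[0,0,0,-0.251,-0.177,0,0],[0,0,0,-0.282,-0.51,0,0],[0,0,0,-0.282,-0.51,0,0]]]'

```text
time: 14.78
tool_pos: [0.5619, -0.0799, 0.0229]
orientation: [-0.159, -3.137, 0.005]
ft_force: [0.1, 0.0, -0.7]
finger_gap: 0.0
grasp_force: 0.0
```

>>> jog_arm --moves '[[[0,0,0,0.06,-0.006,0,0],[0,0,0,0.1,-0.009,0,0],[0,0,0,0.12,-0.011,0,0],[0,0,0,0.13,-0.012,0,0],[0,0,0,0.14,-0.013,0,0]]]'

```text
time: 15.4
tool_pos: [0.581, -0.0747, 0.0223]
orientation: [-0.146, -3.132, -0.001]
ft_force: [-16.2, 3.4, 14.0]
finger_gap: -0.0001
grasp_force: 8.4
```

>>> jog_arm --moves '[[[0,0,0,-0.1,0.009,0,0],[0,0,0,-0.25,0.023,0,0],[0,0,0,-0.4,0.037,0.3,0],[0,0,0,-0.4,0.037,0.8,0],[0,0,0,-0.4,0.037,1,0]]]'

```text
time: 16.02
tool_pos: [0.5239, -0.0704, 0.1757]
orientation: [0.147, 3.135, -0.001]
ft_force: [0.3, 0.2, -0.6]
finger_gap: 0.0002
grasp_force: 0.0
```

```bash
python3 - <<'E'
from h import *
np.set_printoptions(precision=4,suppress=True)
for n in ("side","wrist"): print(n); p=arm.snapshot(n); meas(p)
save(p,"w4",s=1.4)
E
```

```text
side
bar 0.61 c mm: n -11.08890930938718 along -78.24068634414672 (124.86088562011719, 22.149654388427734) 85.039794921875
bar_left 0.82 [307.9, 197.6] [0.6204 0.0012 0.028 ] n 0.2558477659301278 along 1.2244986379552931
stop_down 0.8 [349.0, 234.6] [ 0.6142 -0.1617  0.018 ] n 9.19873925885973 along -161.56151908344825
fence 0.79 [315.4, 207.2] [ 0.6192 -0.0314  0.018 ] n 2.1412271595067147 along -31.296815552900433
16.325 tcp [ 0.5229 -0.0704  0.1716] n -90.2038021321129 along -79.06834933284566 F [ 0.1578  0.7507 -0.296 ]
wrist
bar 0.61 c mm: n -10.495926275634716 along -79.44867529602051 (140.0984649658203, 20.9222354888916) 84.47210693359375
bar_left 0.79 [348.5, 270.6] [ 0.6061 -0.0084  0.028 ] n -13.075730313874477 along -9.609645458092876
bar_right 0.94 [210.5, 276.1] [ 0.5991 -0.1489  0.028 ] n -7.06929539507551 along -150.1527098881803
stop_down 0.68 [203.7, 277.3] [ 0.6047 -0.1592  0.018 ] n -0.5221585210875151 along -159.97285836122998
stop_down 0.29 [327.7, 232.3] [ 0.5667 -0.0259  0.018 ] n -50.68310342818088 along -30.682596783986114
fence 0.76 [329.1, 275.8] [ 0.6153 -0.0271  0.018 ] n -2.141678601942406 along -27.38630196885759
16.625 tcp [ 0.5234 -0.0705  0.1721] n -89.68822214360404 along -79.11240945070527 F [-0.3451 -0.1344 -0.1151]
```

View pics/w4.png

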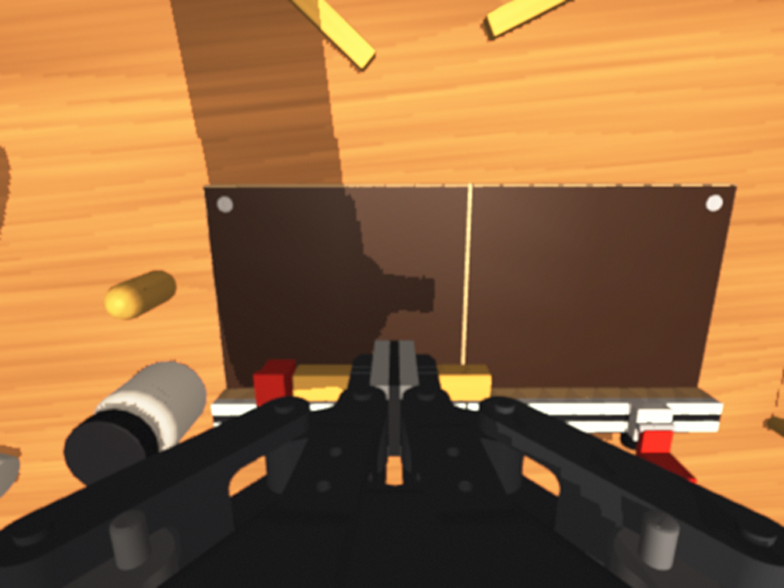

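The last picture shows the bar at (390,383) flat along the fence with its end on the red stop (275,383); saw, punch and jar look untouched. The measured bar centre is 80 mm from the stop's middle and 10.5 mm from the fence face, as it should be (80 and 10). The robot touches nothing.

```bash
python3 -c "
from bench import arm
print(arm.sign_off())"
```

```text
the job is handed in; nothing more can be done
None
```

The bar lies flat against the back fence with its end against the turned-down stop, it was only pushed, and the job is handed in at about 17 s; the sign-off gave no verdict.

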